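Press the varnish flask down in the shaker's sprung ring

TASK

Pick up the round-bellied, corked flask, set it upright into the sprung ring of the shaker stand and press it gently down, feeling for the firm stop, until the ring is fully down. Finish while still holding the flask pressed down on that stop, so that I can lock the ring: do not let go or ease off at the end. Press on the flask only, not on the ring, and leave everything else on the table where it is.

Things in the scene. Friction and masses are not known exactly. Their poses are not given: they have to be found in the camera images.
- flask: Round amber glass flask with a cork, 0.2 to 0.42 kg, upright on the table. Origin: centre of its underside, z up its axis. Foot 40 mm wide, 12 tall; belly a 72 mm ball centred 38 mm above the underside; neck 28 mm wide from 72 to 118 mm (grip it from above at about 100); lip 34 mm wide from 118 to 124; cork 22 mm wide up to 138 mm.
- ring_seat (a point): Centre of the top edge of the stand's level sprung steel ring; moves with the ring. Inner diameter 56 mm, outer 76, 12 tall; top 124 to 149 mm above the table when up (column height varies). The flask's foot goes through it, the belly rests on its inner top edge, the underside then 15 mm below this point.
- ring (a joint): How far the ring is pressed down, m: 0 sprung up, 0.020 on its firm stop. The spring pushes up with 8 N at 0 and 16 N at the stop (the ring's own weight, 1 N, and the flask's, 2 to 4 N, help to press). The flask's weight alone does not move it; it springs back when let go.
- cradle: The shaker stand's column with the ring, on a round steel foot 120 mm wide and 12 mm tall, all fixed to the table. Origin on the axis, 124 mm below the top of the ring when up; z up. A hub 32 mm wide is under the ring, its top 30 mm below the ring's top, joined by three thin arms.
- bottle: Bystander: straight amber glass bottle with a narrow neck, not the flask: 56 mm wide, 150 mm tall. Origin at the centre of its underside. Leave it alone.
- jar_squat: Bystander: squat paint jar with a lid, 68 mm wide, 62 mm tall. Origin at the centre of its underside. Leave it alone.
- jar_tall: Bystander: taller paint jar with a lid, 72 mm wide, 85 mm tall. Origin at the centre of its underside. Leave it alone.
- water_glass: Bystander: empty clear glass tumbler, 84 mm wide, 100 mm tall. Origin at the centre of its underside. Leave it alone.
- brush_pot: Bystander: white ceramic pot 84 mm wide, 110 mm tall, with upright brushes reaching 230 mm high and about 50 mm out from its axis. Origin at the centre of its underside. Leave it alone.
- lid_dish: Bystander: upturned jar lid, 72 mm wide, 12 mm tall. Origin at the centre of its underside. Leave it alone.
- figurine: Bystander: small turned plaster figure, 64 mm wide, 82 mm tall. Origin at the centre of its underside. Leave it alone.

How it is judged:
On the way, in this order (a step that is already met when the one before it is completed fails the run):
1. the flask is lifted clear of the table, upright (height (world z) of flask above 0.05 m and angle between flask's own z axis and vertical below 0.3 rad and contact force between the fingers and flask above 2 N), for 0.1 s.
2. the flask's foot is in the ring (horizontal distance between flask and ring_seat below 0.006 m and z of flask in the frame of ring_seat below -0.01 m).
3. the flask presses the ring down onto its stop (all of step 2 and value of joint ring above 0.018 m and angle between flask's own z axis and vertical below 0.15 rad and contact force between flask and cradle above 8 N and contact force between the fingers and flask above 2 N and contact force between each of the arm, the fingers and cradle below 1 N), for 0.5 s.
At the end, for the whole second after the job is handed in: Flask at rest in the ring (axes within 6 mm, underside 10 mm or more below its top, tilt under 0.15 rad), ring at least 18 of 20 mm down, flask on ring over 8 N, fingers on the flask (over 2 N), arm and fingers off the stand; held through the last second (all of step 3 and linear speed of flask below 0.02 m/s); the arm keeps its last pose, push and grip.
It fails at once if the flask is rammed against the ring (over 60 N) (contact force between flask and cradle above 60 N).
It fails at once if the flask is tipped over (angle between flask's own z axis and vertical above 0.8 rad).
It fails at once if a bystander is moved more than 30 mm (distance of any of bottle, jar_squat, jar_tall, water_glass, brush_pot, lid_dish, figurine from where it was at the start of the episode above 0.03 m).
It also fails if it takes over 38 s, if anything falls off the work surface, if the arm or the gripper's body presses on something with over 40 N, if the wrist force passes 120 N, or if a joint passes its speed limit or range.

ROBOT

A 6-joint arm with a two-finger parallel gripper is mounted at the origin on the work surface. World frame = base frame: x ahead of the robot, y to its left, z up, the work surface at z = 0. Lengths are in m, angles in rad, forces in N, time in s.
With the tool pointing down it reaches from about 0.35 to 0.875 m from the base axis. Payload 15.5 kg.
Tool frame: the origin (TCP) lies between the finger pads; the fingertips stand 25 mm ahead of it and the grasp point (between the pads) lies 6 mm ahead of it; z points along the fingers, y is the line along which they close (so a half turn about z gives the same grasp; the last joint's range is limited). The gripper opens to 85 mm and grips with 20 to 120 N. Pads are 22 mm wide; open, the fingers measure 114 mm over their backs; the gripper's body (76 mm by 85 mm) begins 54 mm behind the grasp point. The pads swing forward as they close: fully open they stand 13 mm farther back than shut.
Start: joints at [1.238, 0.494, 1.345, -0, 1.302, -0.096], TCP at [0.147, 0.608, 0.256] pointing down, gripper open.
Joint ranges: [-2.91, 2.91], [-0.82, 2.16], [0.22, 2.67], [-1.22, 4.37], [0.12, 2.79], [-3.08, 3.08]. Speed limits (rad/s): [1.89, 1.89, 2.57, 3.01, 3.01, 3.01].

INTERFACE

Orientations are given as a unit quaternion [x, y, z, w].
In Python, from workcell import ctrl, effector, capture, camera_model, job, recognise, cut_out, tip_of gives the robot as it stands. Calls block until the motion is done:
- ctrl.move_ptp(position, orientation): joint-space move of the TCP to a pose.
- ctrl.servo_line(position, rotation=None, feed=0.15, max_force=None): straight line of the TCP; rotation=None keeps the orientation; feed is the mean speed in m/s. With max_force (N) it stops when the force on the tool has changed by that much, and returns True; else False.
- ctrl.move_j(angles): joint-space move.
- effector.gripper_to(opening, force=None): finger opening in m; force is the grip in N (None keeps the last); returns when the fingers have stopped.
- ctrl.wait(seconds).
- ctrl.ik(position, orientation): joint angles nearest the present ones, or None.
- ctrl.read_state(): the state.
- capture(name): name is "scene" or "top" or "wrist"; returns the picture (480x640x3 uint8, red, green, blue); there is no depth.
- camera_model(name): a dict with "mtx" (3x3 intrinsics, pixels), "k1" (the pictures are not rectified: a ray, as slopes to the right and down, at radius r is drawn at 1 + k1 r^2 times it, then the intrinsics apply), "rvec" (rotation vector, rad) and "tvec" (3), from world to camera coordinates, as OpenCV has them. Camera axes: x right, y down, z forward; pixel columns grow to the right and rows downward; lengths in m; the calibration is good to about 2 mm. A picture is of the moment at which its call begins: read the wrist's pose just before it. camera_model takes no time and is no camera call; for the wrist camera it gives the pose at the moment of the call.
A pose or a line that the arm cannot do raises ctrl.PlanningError and nothing moves.
- job.hand_in(): hands the job in; it is judged then, once.
Trained networks look in the newest picture that a camera, given by its name, has taken for a name from the list of things; names that differ only in an ending like _2 or _b are one class to them, and where a whole thing is asked for, a point or a joint stands for the part that bears it (a point fixed in the world has none). Each returns a list of dicts, best first, with "p" (0 to 1); they miss things now and then, are a little off and sometimes report something else, mostly with a low value. They report only what shows in the picture. A call takes as long as a camera call.
- recognise(label, camera): "xyz" ([x, y, z] in m, in world coordinates, good to about 4 mm: the middle of the surface that is visible of it).
- cut_out(label, camera): "region" (480x640 bool, what is visible of it).
- tip_of(label, camera): "xyz" ([x, y, z] in m, in world coordinates, good to about 4 mm: a listed point, or the origin of a listed thing).
The state is a dict: "clock": time; "joints": joint angles; "dq": joint speeds; "effort": joint torques, N m; "tcp_pos": TCP position; "tool_rot": TCP orientation; "ft_force": force on the tool from outside, world axes, zero at the start; "moment": the same for the moment, N m; "grip_width": finger opening in m; "grip_force": force on a finger pad.
Only numpy, scipy, OpenCV 4.12 (cv2) and the standard library are available. Lean on these libraries where they do the work, as an engineer would, in place of code of your own. Each camera call takes 0.05 s, during which the arm holds its last target. There are 200 camera calls.

## Working session

There is one attempt and no reset: what is moved stays moved. The work goes in short steps, each a Python script; the robot and the scene stay as the last script left them, time stands still between calls to the robot, and variables do not carry over. Pictures are saved under pics/ and viewed, at most 10 in all, crops included, and the job is handed in when it is done.

```bash
mkdir -p pics
cat > h.py <<'E'
import numpy as np, cv2
from workcell import ctrl, effector, capture, camera_model, job, recognise, cut_out, tip_of
def proj(P,name,m=None):
    m=m or camera_model(name); R,_=cv2.Rodrigues(np.array(m["rvec"],float))
    c=np.atleast_2d(P)@R.T+np.array(m["tvec"]).ravel(); s=c[:,:2]/c[:,2:]
    s=s*(1+m["k1"]*(s**2).sum(1,keepdims=True)); K=np.array(m["mtx"])
    return s*[K[0,0],K[1,1]]+K[:2,2]
def save(img,f): cv2.imwrite("pics/"+f,img[:,:,::-1])
E
python3 - <<'E'
from h import *
np.set_printoptions(precision=4,suppress=True)
for c in ("scene","top"):
    save(capture(c),c+"0.png")
    for l in ("flask","ring_seat","bottle","brush_pot","cradle","jar_squat","jar_tall","water_glass","figurine","lid_dish"):
        r=tip_of(l,c); print(c,l,[(np.round(d["xyz"],3).tolist(),round(d["p"],2)) for d in r[:3]])
print(ctrl.read_state()); print(camera_model("top"))
E
```

```text
scene flask [([0.583, 0.0, -0.0], 0.66)]
scene ring_seat [([0.508, -0.23, 0.14], 0.9)]
scene bottle [([0.528, 0.27, 0.0], 0.61)]
scene brush_pot [([0.679, 0.398, 0.0], 0.79)]
scene cradle [([0.504, -0.237, 0.014], 0.66), ([0.523, 0.269, -0.0], 0.44)]
scene jar_squat [([0.371, -0.002, -0.003], 0.92), ([0.682, 0.397, -0.004], 0.6)]
scene jar_tall [([0.784, 0.102, -0.003], 0.58)]
scene water_glass [([0.764, -0.086, -0.004], 0.72)]
scene figurine [([0.785, 0.103, -0.003], 0.7), ([0.689, -0.295, -0.002], 0.69)]
scene lid_dish [([0.574, -0.406, 0.001], 0.86)]
top flask [([0.583, 0.004, 0.002], 0.62)]
top ring_seat [([0.504, -0.235, 0.144], 0.63), ([0.579, 0.004, 0.002], 0.32)]
top bottle [([0.525, 0.267, 0.004], 0.74)]
top brush_pot [([0.682, 0.396, 0.002], 0.97)]
top cradle [([0.502, -0.234, 0.015], 0.66)]
top jar_squat [([0.372, -0.006, 0.002], 0.84)]
top jar_tall [([0.786, 0.105, 0.002], 0.72)]
top water_glass [([0.763, -0.087, -0.001], 0.82)]
top figurine [([0.691, -0.29, 0.001], 0.62)]
top lid_dish [([0.573, -0.402, 0.0], 0.83)]
{'clock': 1.1, 'joints': array([ 1.2385,  0.4936,  1.3455, -0.    ,  1.3025, -0.0955]), 'dq': array([-0.0003,  0.0005, -0.002 , -0.0016, -0.0006, -0.0003]), 'effort': array([  0.0008, -88.2046, -38.4266,   0.0001,   0.0012,   0.0001]), 'tcp_pos': array([0.1466, 0.6076, 0.2563]), 'tool_rot': array([0.1181, 0.993 , 0.    , 0.    ]), 'ft_force': array([-0.3909, -0.5128,  0.7555]), 'moment': array([-0.0158,  0.0112,  0.0106]), 'grip_force': 0.0, 'grip_width': 0.08558583403646636}
{'mtx': array([[469.8597,   0.    , 321.8134],
       [  0.    , 469.8597, 239.9115],
       [  0.    ,   0.    ,   1.    ]]), 'k1': -0.058054229948370804, 'rvec': array([ 2.1233, -2.1539,  0.1755]), 'tvec': array([-0.029 ,  0.5939,  1.0612])}
```

Run:
```python
from h import *
a=np.linspace(0,2*np.pi,60)
def circ(c,r): return np.c_[c[0]+r*np.cos(a),c[1]+r*np.sin(a),0*a+c[2]]
for c in("scene","top"):
    im=cv2.imread(f"pics/{c}0.png")
    for cc,r,col in(((.583,.002,.124),.017,(0,255,0)),((.583,.002,0),.02,(0,255,0)),((.583,.002,.038),.036,(255,255,0)),((.505,-.234,.142),.038,(0,0,255)),((.505,-.234,.142),.028,(0,0,255)),((.505,-.234,.012),.06,(255,0,255))):
        cv2.polylines(im,[np.round(proj(circ(cc,r),c)*8).astype(int)],True,col,1,cv2.LINE_AA,3)
    cv2.imwrite(f"pics/{c}0o.png",im)
```

```text
(no output)
```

View pics/scene0o.png

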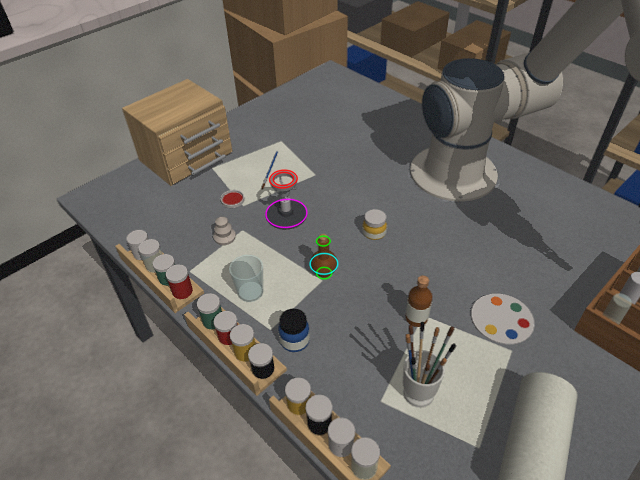

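View pics/top0o.png

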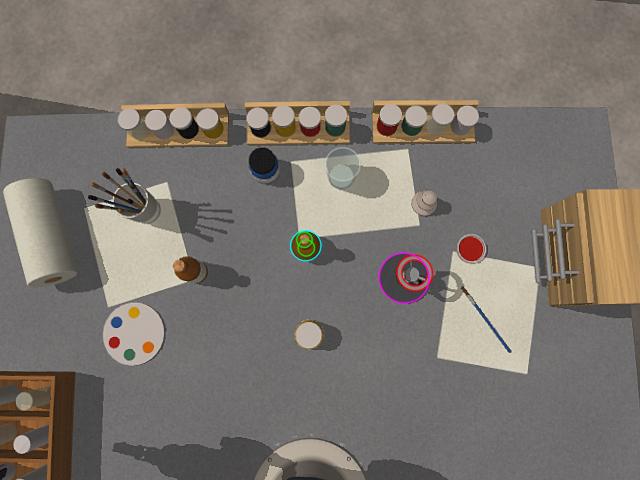

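```bash
cat >> h.py <<'E'
from scipy.spatial.transform import Rotation as Rot
def down(yaw):  # yaw 0: tool y = world y, z down
    return (Rot.from_euler('z',yaw)*Rot.from_quat([0,1,0,0])).as_quat()
E
python3 - <<'E'
from h import *
np.set_printoptions(precision=4,suppress=True)
for n,(x,y,z),l in(("ring",(.48,-.22,.38),("ring_seat","cradle")),("flask",(.55,.002,.36),("flask",))):
    q=down(np.arctan2(y,x)); print(ctrl.ik([x,y,z],q))
    ctrl.move_ptp([x,y,z],q); ctrl.wait(.2)
    m=camera_model("wrist"); im=capture("wrist"); save(im,f"w_{n}.png"); np.save(f"m_{n}.npy",m,allow_pickle=True)
    for k in l: print(k,[(np.round(d["xyz"],4).tolist(),round(d["p"],2)) for d in tip_of(k,"wrist")])
    for k in l[:1]:
        r=cut_out(k,"wrist"); print(len(r)); 
        if r: np.save(f"mask_{n}.npy",r[0]["region"])
print(ctrl.read_state()["clock"],ctrl.read_state()["joints"])
for n,cs in(("ring",(((.505,-.234,.142),.038,(0,0,255)),((.505,-.234,.142),.028,(0,0,255)))),("flask",(((.583,.002,.138),.011,(0,255,0)),((.583,.002,.124),.017,(0,255,0)),((.583,.002,.038),.036,(255,255,0))))):
    im=cv2.imread(f"pics/w_{n}.png"); m=np.load(f"m_{n}.npy",allow_pickle=True).item(); a=np.linspace(0,2*np.pi,60)
    for c,r,col in cs: cv2.polylines(im,[np.round(proj(np.c_[c[0]+r*np.cos(a),c[1]+r*np.sin(a),0*a+c[2]],"",m)*8).astype(int)],True,col,1,cv2.LINE_AA,3)
    cv2.imwrite(f"pics/w_{n}o.png",im)
E
```

```text
[-0.5429  0.2528  1.387  -0.      1.5018 -1.6839]
ring_seat [([0.5069, -0.2333, 0.1353], 0.67)]
cradle [([0.5024, -0.2335, 0.0145], 0.77), ([0.5077, -0.2356, 0.1389], 0.35)]
0
[-0.1049  0.3     1.3728 -0.      1.4688 -1.6794]
flask [([0.5858, 0.0031, -0.0012], 0.6)]
1
5.925 [-0.1062  0.2999  1.3728 -0.0001  1.4687 -1.6794]
```

View pics/w_ringo.png

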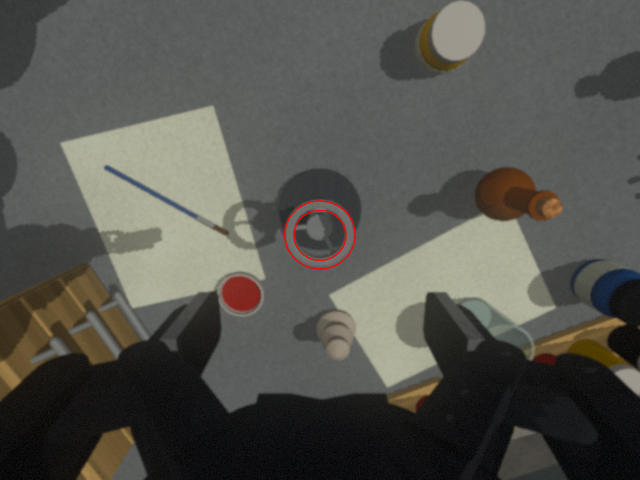

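View pics/w_flasko.png

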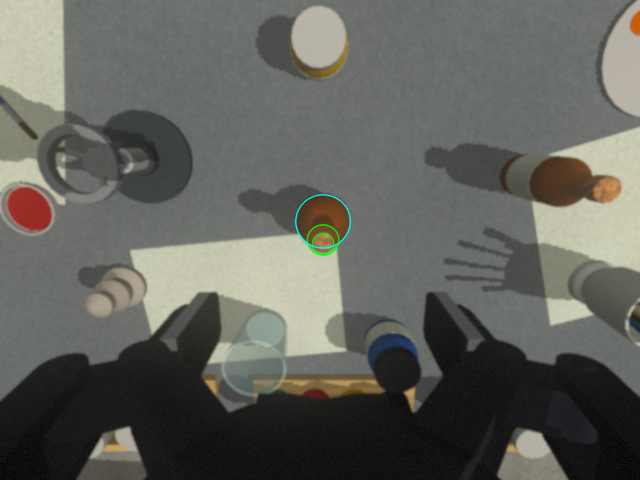

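```bash
cat >> h.py <<'E'
from scipy.optimize import differential_evolution
_a=np.linspace(0,2*np.pi,90)
def circ(c,r): return np.c_[c[0]+r*np.cos(_a),c[1]+r*np.sin(_a),0*_a+c[2]]
def gmag(f):
    g=cv2.GaussianBlur(cv2.imread(f),(0,0),1.2).astype(np.float32)
    G=np.sqrt(sum(cv2.Sobel(g,cv2.CV_32F,*d)**2 for d in((1,0),(0,1))).sum(2)) ; return np.minimum(G,np.percentile(G,97))
def score(views,curves):
    s=0
    for G,m in views:
        for P in curves:
            p=proj(P,"",m).astype(np.float32); s+=cv2.remap(G,p[:,:1],p[:,1:],cv2.INTER_LINEAR).mean()/G.max()
    return s/len(views)/len(curves)
E
cat > fit.py <<'E'
from h import *
np.set_printoptions(precision=4,suppress=True)
L=lambda n:np.load(f"m_{n}.npy",allow_pickle=True).item()
V={"wr":(gmag("pics/w_ring.png"),L("ring")),"wf":(gmag("pics/w_flask.png"),L("flask")),"top":(gmag("pics/top0.png"),camera_model("top")),"scene":(gmag("pics/scene0.png"),camera_model("scene"))}
def fit(keys,cur,b):
    r=differential_evolution(lambda p:-score([V[k] for k in keys],cur(p)),b,seed=1,tol=1e-6,maxiter=60); print(keys,r.x,-r.fun); return r.x
ring=lambda p:[circ(p,.038),circ(p,.028)]
B=[(.49,.52),(-.25,-.22),(.124,.149)]
R=[fit(k,ring,B) for k in(["wr","wf"],["wr","wf","top"],["wr","wf","top","scene"])]
fl=lambda p:[circ((*p,.138),.011),circ((*p,.124),.017),circ((*p,.038),.036)]
for k in(["wf"],["wf","wr"],["wf","top"],["wf","wr","top"]): F=fit(k,fl,[(.57,.60),(-.015,.018)])
out=[]
for f,n,c in(("w_ring","wr",(300,240)),("w_flask","wf",(80,165)),("w_flask","wf",(323,228)),("top0","top",(412,272))):
    im=cv2.imread(f"pics/{f}.png"); x,y=c[0]-40,c[1]-35
    cr=cv2.resize(im[y:y+75,x:x+100],(400,300),interpolation=cv2.INTER_CUBIC)
    for P in ring(R[2])+fl(F): cv2.polylines(cr,[np.round(((proj(P,"",V[n][1])-[x,y]+.5)*4-.5)*8).astype(int)],True,(0,255,0),1,cv2.LINE_AA,3)
    out.append(cr)
cv2.imwrite("pics/fit.png",np.vstack([np.hstack(out[:2]),np.hstack(out[2:])]))
E
python3 fit.py
```

```text
['wr', 'wf'] [ 0.5039 -0.2339  0.1389] 0.6115295886993408
['wr', 'wf', 'top'] [ 0.504  -0.2342  0.1385] 0.689533531665802
['wr', 'wf', 'top', 'scene'] [ 0.5039 -0.234   0.1392] 0.6998059749603271
['wf'] [0.5823 0.0017] 0.6962761878967285
['wf', 'wr'] [0.5817 0.0017] 0.6674668192863464
['wf', 'top'] [0.5824 0.0015] 0.6986138224601746
['wf', 'wr', 'top'] [0.5819 0.0017] 0.6755619645118713
```

View pics/fit.png

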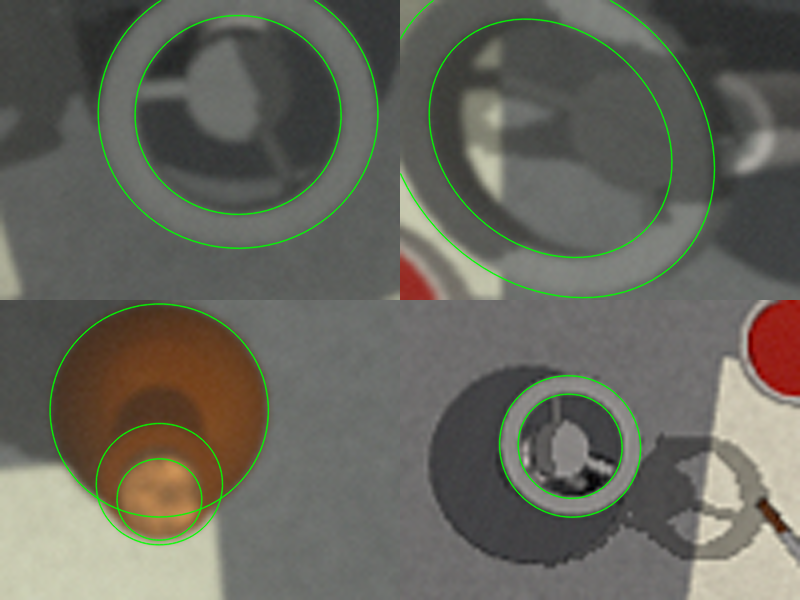

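Run:
```python
from h import *
np.set_printoptions(precision=4,suppress=True)
F=np.array([.582,.0017]); Rg=np.array([.504,-.234]); q=down(0)
ctrl.move_ptp([*F,.20],q)
print(ctrl.servo_line([*F,.106],feed=.12,max_force=12))
effector.gripper_to(.015,force=80); s=ctrl.read_state(); print(s["tcp_pos"],s["grip_width"],s["grip_force"],s["ft_force"],s["clock"])
ctrl.servo_line([*F,.30],feed=.15); ctrl.wait(.1)
s=ctrl.read_state(); print(s["grip_width"],s["grip_force"],s["ft_force"])
ctrl.servo_line([*Rg,.27],rotation=down(np.arctan2(Rg[1],Rg[0])),feed=.2); ctrl.wait(.3)
s=ctrl.read_state(); print(s["tcp_pos"],s["ft_force"],s["clock"])
m=camera_model("wrist"); np.save("m_h.npy",m,allow_pickle=True)
for c in("top","scene","wrist"):
    save(capture(c),f"h_{c}.png")
    print(c,[(np.round(d["xyz"],4).tolist(),round(d["p"],2)) for d in tip_of("flask",c)])
# overlay: expected flask with underside at .164
out=[]
for c,ctr in(("top",(415,272)),("scene",(284,160)),("wrist",None)):
    mm=m if c=="wrist" else camera_model(c); im=cv2.imread(f"pics/h_{c}.png")
    if ctr is None: ctr=proj([*Rg,.20],"",mm)[0].astype(int); print(ctr); ctr=np.clip(ctr,[60,50],[580,430])
    x,y=ctr[0]-50,ctr[1]-50; cr=cv2.resize(im[y:y+100,x:x+100],(400,400),interpolation=cv2.INTER_CUBIC)
    for P,col in((circ((*Rg,.164+.038),.036),(0,255,0)),(circ((*Rg,.164),.02),(0,255,0)),(circ((*Rg,.139),.038),(0,0,255)),(circ((*Rg,.139),.028),(0,0,255))):
        cv2.polylines(cr,[np.round(((proj(P,"",mm)-[x,y]+.5)*4-.5)*8).astype(int)],True,col,1,cv2.LINE_AA,3)
    out.append(cr)
cv2.imwrite("pics/held.png",cv2.resize(np.hstack(out),(800,267),interpolation=cv2.INTER_AREA))
```

```text
False
[0.582  0.0017 0.106 ] 0.02748085033191994 131.10494256019592 [-1.0778 -0.3409  0.7716] 8.1417
0.02773952059937289 131.94976553320885 [ 0.1096  0.8785 -3.2651]
[ 0.5041 -0.2336  0.27  ] [-0.2921 -0.9435 -3.0589] 11.3833
top [([0.504, -0.2336, 0.1673], 0.71)]
scene [([0.5011, -0.2352, 0.1647], 0.8), ([0.7805, 0.1039, -0.0014], 0.73)]
wrist [([0.5061, -0.2333, 0.1641], 0.79)]
[320 265]
```

View pics/held.png

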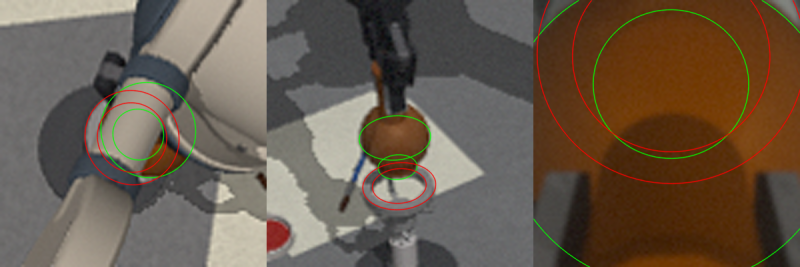

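Run:
```python
from h import *
np.set_printoptions(precision=4,suppress=True)
Rg=[.504,-.234]
def rep(t): s=ctrl.read_state(); print(t,s["tcp_pos"],s["ft_force"],s["grip_force"],s["grip_width"],s["clock"])
ctrl.servo_line([*Rg,.240],feed=.06); ctrl.wait(.2); rep("pre")
print(ctrl.servo_line([*Rg,.222],feed=.02,max_force=5)); rep("contact")
```

```text
pre [ 0.5042 -0.2341  0.2403] [ 0.3044 -0.2664 -3.5283] 131.95346720516682 0.027514064234339712 12.5333
True
contact [ 0.5042 -0.2341  0.2286] [ 2.4312 -1.3201  3.3429] 130.60794711112976 0.027559748950989213 13.1333
```

Run:
```python
from h import *
np.set_printoptions(precision=4,suppress=True)
Rg=[.504,-.234]
def rep(t): s=ctrl.read_state(); print(t,s["tcp_pos"],s["ft_force"],s["grip_force"],s["clock"])
for z in(.222,.214):
    print(ctrl.servo_line([*Rg,z],feed=.02,max_force=15)); rep(z)
print(ctrl.servo_line([*Rg,.200],feed=.012,max_force=9)); rep("stop"); ctrl.wait(.5); rep("held")
save(capture("scene"),"p_scene.png")
for l in("flask","ring_seat"): print(l,[(np.round(d["xyz"],4).tolist(),round(d["p"],2)) for d in tip_of(l,"scene")])
mm=camera_model("scene"); im=cv2.imread("pics/p_scene.png"); x,y=234,130
cr=cv2.resize(im[y:y+100,x:x+100],(600,600),interpolation=cv2.INTER_CUBIC)
for z,r in((.119,.038),(.119,.028),(.142,.036)): cv2.polylines(cr,[np.round(((proj(circ((*Rg,z),r),"",mm)-[x,y]+.5)*6-.5)*8).astype(int)],True,(0,255,0),1,cv2.LINE_AA,3)
cv2.imwrite("pics/pressed.png",cr)
```

```text
False
0.222 [ 0.5044 -0.2342  0.2222] [ 2.185  -0.0242  6.2823] 130.44195726513863 13.6083
False
0.214 [ 0.5045 -0.2342  0.2145] [1.5006 0.6038 9.4901] 130.30326068401337 14.1583
True
stop [ 0.5049 -0.2344  0.2089] [-0.5274  0.7481 11.4778] 129.55166906118393 14.8
held [ 0.5049 -0.2344  0.2091] [-1.2541  1.5914 10.8553] 129.55081075429916 15.3
flask [([0.502, -0.2378, 0.1036], 0.67)]
ring_seat [([0.5046, -0.2334, 0.118], 0.72)]
```

View pics/pressed.png

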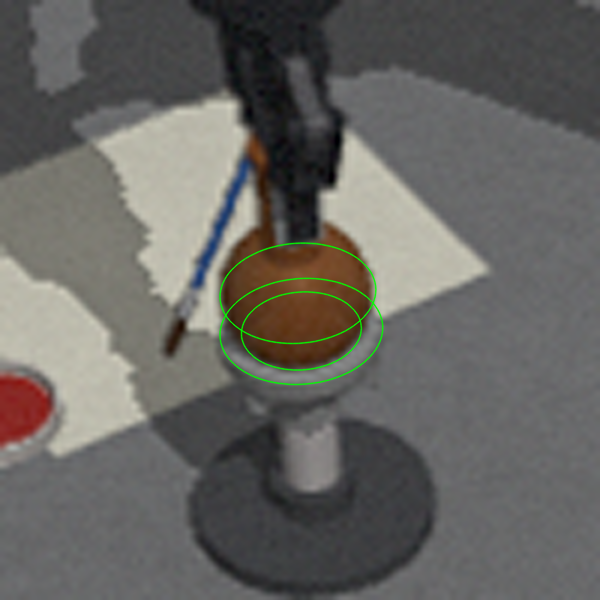

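Run:
```python
from h import *
np.set_printoptions(precision=4,suppress=True)
def rep(t): s=ctrl.read_state(); print(t,s["tcp_pos"],s["ft_force"],s["grip_force"],s["clock"]); return s["ft_force"][2]
z=ctrl.read_state()["tcp_pos"][2]
for i in range(8):
    z-=.0006
    h=ctrl.servo_line([.504,-.234,z],feed=.004,max_force=14); ctrl.wait(.3)
    if rep((round(z,4),h))>20 or h: break
```

```text
(np.float64(0.2084), False) [ 0.5046 -0.2343  0.2091] [ 1.3319  0.6036 10.3892] 129.53348524868488 16.0833
(np.float64(0.2078), False) [ 0.5046 -0.2343  0.2087] [ 0.1859  0.3942 14.2556] 129.33352835476398 16.6833
(np.float64(0.2072), False) [ 0.5048 -0.2344  0.2085] [ 0.1598  1.592  20.3689] 128.4006453305483 17.2833
```

Run:
```python
from h import *
ctrl.wait(.7); s=ctrl.read_state(); print(s["tcp_pos"],s["ft_force"],s["clock"])
print(job.hand_in())
```

```text
[ 0.5048573  -0.234427    0.20854911] [ 0.29533919 -0.13266361 19.98062403] 17.9833
the job is handed in; nothing more can be done
None
```

The flask sits upright in the ring and is pressed down onto the firm stop: about 20 mm of travel, with a steady reading of about 20 N at the wrist. I handed the job in at about 18 s with the gripper still holding and pressing; it returned no verdict.

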